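# Peel a cover off the clinging stack and hold it over the open junction box

## Task

One of the two junction boxes on the panel still stands open. Take the top cover off the nested stack: the covers cling together, so grip it by the hollow finger grip in its corner and peel it, raising that corner about 3 cm while the opposite corner still rests on the stack, and only then lift it clear, leaving the other covers where they stand. Carry it to the open box and finish holding it there: level, square over the box (long side along long side, either way round), its rim about 3 cm above the box's rim, in the gripper and touching nothing else, so that the fitter can lay the seal.

Things in the scene. Friction and masses are not known exactly. Their poses are not given: they have to be found in the camera images.
- top_cover: top cover of the stack, pale grey vacuum-formed plastic, 85 g, open below: flat plate 132 x 92 mm (x, y), skirt flaring down to a rim flange 156 x 116 mm whose lower edge is 15 mm below the plate, one upstanding hollow finger grip in the corner at +x +y. Origin: centre of the plate's upper face; x along the long side, z up
- stack: the six covers under it, staying together as one loose piece, 0.51 kg. Origin on the bench under the centre; axes as the top cover's. Top plate 39 mm above it at first. Sprung nibs inside both long skirts at x -45 mm hold the top cover with 4 to 5 N each until it is 3 mm up there: lifted level it takes the stack along; peeled by its grip corner (some 30 mm up) it lets go
- grip (a point): middle of the top cover's finger grip, a hollow post 24 x 24 mm square (sides along the cover's x and y), standing 24 mm above the plate; this point is 12 mm above the plate, at x +47 mm, y +27 mm of the cover. The plate runs all round the post, 7 mm wide on the two outer sides
- grip_corner (a point): corner of the top cover's plate beside the finger grip: x +66 mm, y +46 mm of the cover, on the plate's upper face
- far_corner (a point): diagonally across: corner of the top cover's plate at x -66 mm, y -46 mm of the cover, on its upper face; the cover pivots about here as it is peeled
- panel: steel mounting panel 336 x 134 mm (x, y), 4 mm thick, fixed, lying flat on the bench behind the vise (which is up to 160 mm high), with two alike grey junction boxes on it in a row along its x. Each box is 126 mm (along the panel's x) by 86 mm, its rim 62 mm above the bench. Origin on the bench under the panel's centre
- bay_1 (a point): centre of the first junction box's mouth, at rim height (62 mm), 79 mm to the +x side of the panel's centre
- bay_2 (a point): centre of the second junction box's mouth, at rim height (62 mm), 79 mm to the -x side of the panel's centre
- fitted_cover: a like cover, already screwed down on one of the two boxes (either one), fixed; its finger grip stands up to 90 mm above the bench. Origin: centre of its plate's upper face
- terminal: dark terminal block 64 x 22 x 20 mm, fixed on the rail inside the box that is still open. Origin under its middle

How it is judged (in metres and radians):
On the way, in this order (a step that is already met when the one before it is completed fails the run):
1. the grip corner of the top cover is raised 12 mm or more while the opposite corner still rests on the stack (z of grip_corner in the frame of stack above 0.0513 m and z of far_corner in the frame of stack below 0.0453 m and angle between top_cover's own z axis and vertical above 0.06 rad), for 0.1 s.
2. the top cover is lifted clear, the rest of the stack left standing (z of far_corner in the frame of stack above 0.065 m and height (world z) of stack below 0.006 m), for 0.1 s.
At the end, for the whole second after the job is handed in: the former top cover is held in the gripper alone, at rest, over the box that was open: centre within 15 mm, square within 0.1 rad, level within 0.1 rad, its rim 15 to 50 mm above the box's rim; the other six covers stand within 30 mm of where they were (((horizontal distance between fitted_cover and bay_1 below 0.03 m and horizontal distance between top_cover and bay_2 below 0.015 m) or (horizontal distance between fitted_cover and bay_2 below 0.03 m and horizontal distance between top_cover and bay_1 below 0.015 m)) and z of top_cover in the frame of panel between 0.092 and 0.127 m and angle between top_cover's own z axis and vertical below 0.1 rad and angle between the x axis of top_cover and the x axis of panel, either way round below 0.1 rad and contact force between the fingers and top_cover above 1 N and contact force between top_cover and panel below 0.1 N and contact force between top_cover and fitted_cover below 0.1 N and contact force between top_cover and terminal below 0.1 N and contact force between top_cover and stack below 0.1 N and linear speed of top_cover below 0.03 m/s and distance of stack from where it was at the start of the episode below 0.03 m and angle between stack's own z axis and vertical below 0.05 rad); the arm keeps its last pose, push and grip.
It fails at once if the rest of the stack is lifted, tipped or dragged along (height (world z) of stack above 0.01 m or angle between stack's own z axis and vertical above 0.1 rad or distance of stack from where it was at the start of the episode above 0.03 m).
It also fails if it takes over 40 s, if anything falls off the work surface, if the arm or the gripper's body presses on something with over 40 N, if the wrist force passes 120 N, or if a joint passes its speed limit or range.

## Robot

A 6-joint arm with a two-finger parallel gripper is mounted at the origin on a cart in front of the work surface, level with it; the furniture and walls round the work are solid. World frame = base frame: x ahead of the robot, y to its left, z up, the work surface at z = 0. Lengths are in mm, angles in rad, forces in N, time in s.
With the tool pointing down it reaches from about 375 to 750 mm from the base axis. Payload 9 kg.
Tool frame: the origin (TCP) lies at the very end of the fingers, on their centre line; the grasp point (between the pads) lies 19 mm behind it; z points along the fingers, x is the direction in which the jaws open and shut, and the axes are right-handed (so a half turn about z gives the same grasp; the last joint's range is limited). The gripper opens to 85 mm and grips with 20 to 120 N. Pads are 22 mm wide; open, the fingers measure 114 mm over their backs; the gripper's body (76 mm by 85 mm) begins 54 mm behind the grasp point. The pads swing forward as they close: fully open they stand 13 mm farther back than shut.
Start: joints at [1.016, 0.104, 0.097, 1.564, 0, 1.353], TCP at [198.288, 566.324, 193.831] pointing down, gripper open.
Joint ranges: [-2.99, 2.99], [-0.84, 1.86], [-1.1, 1.16], [-1.84, 2.11], [-1.51, 1.56], [-3.14, 3.14]. Speed limits (rad/s): [2.22, 2.22, 2.57, 3.14, 3.14, 3.14].

## Interface

Orientations are given as a 3x3 rotation matrix whose columns are the frame's x, y, z axes.
In Python, from rig import robot gives the robot as it stands.
- The arm moves only by the tool servo_tool, never from a script. Its argument "deltas" is one flat list of numbers, 6 for each row, row after row: the shift along the tool's x, y, z in mm, then the turn, a rotation vector about the tool's x, y, z in rad. In form: [dx, dy, dz, wx, wy, wz, dx, dy, dz, wx, wy, wz, ...]. A call has 1 to 20 rows; each row is the pose to reach, as a shift and turn from the pose commanded when the call began, along the tool's axes at that moment; what a row does not reach only later rows make up. A row lasts 1/10 s, in which the tool goes at most 50 mm and 8.59 degrees, less where a joint would pass 70% of its speed; a pose out of reach is approached as far as the arm can. A call with a gripper value outside its range is refused whole. "jaw" is the finger opening in mm, from 0 to 85.4, set as the call begins (left out, the last holds). The fingers move at their own pace and stop on an object; the grip force is fixed at half the most. Time passes only in rows, so rows that repeat a pose let the fingers close. It gives the time, the measured TCP pose, the force and the opening at its end, in the units of the state.
- robot.observe(): the state, without advancing time (a new reading comes with each control period).
- robot.capture(name): name is "scene" or "top" or "wrist"; returns the picture (384x512x3 uint8, red, green, blue); there is no depth.
- robot.camera_model(name): a dict with "camera_matrix" (3x3 intrinsics, pixels), "position" and "orientation" of the camera in the world; the wrist camera has in their place "hand_eye" (4x4, takes a point from camera to tool coordinates, whose origin is the TCP and whose axes are the tool frame's). Camera axes: x right, y up, looking along -z (the intrinsics and any distortion apply to the point x, -y, -z); pixel columns grow to the right and rows downward; lengths in mm; the calibration is good to about 2 mm. The wrist camera is an equidistant fisheye: a pixel r from the principal point sees the ray r / f radians off the axis. A picture is of the moment at which its call begins: read the wrist's pose just before it. camera_model takes no time and is no camera call.
- robot.close_job(): hands the job in, once; it reports no verdict.
The state is a dict: "clock": time; "joint_pos": joint angles; "joint_velocities": joint speeds; "joint_torque": joint torques, N m; "eef_pos": TCP position; "tcp_rot": TCP orientation; "ft_force": force on the tool from outside, world axes, zero at the start; "wrist_torque": the same for the moment, N m; "finger_gap": finger opening in mm.
Only numpy, scipy, OpenCV 4.12 (cv2) and the standard library are available. Lean on these libraries where they do the work, as an engineer would, in place of code of your own. Each camera call takes 0.05 s, during which the arm holds its last target. There are 200 camera calls.

## Working session

There is one attempt and no reset: what is moved stays moved. The work goes in short steps, Python scripts to look and compute and a tool call to move; the robot and the scene stay as the last step left them, time stands still between calls to the robot, and variables do not carry over. Pictures are saved under pics/ and viewed, about 8 in all and at most 12, crops included, and the job is handed in when it is done.

Besides the shell and the picture viewer there is one more tool, called after ">>>" as name(argument=value, ...) on one line, values as JSON. servo_tool: Moves the arm, as the interface text tells. Its arguments: {"type":"object","properties":{"deltas":{"type":"array"},"jaw":{"type":"number"}},"required":["deltas"]}

```bash
mkdir -p pics; ls; python3 - <<'E'
from rig import robot
import cv2,numpy as np
np.set_printoptions(precision=3,suppress=True)
for n in ("scene","top","wrist"):
    m=robot.camera_model(n); print(n,m)
s=robot.observe();print(s)
for n in ("scene","top","wrist"):
    cv2.imwrite(f"pics/{n}0.png",robot.capture(n)[:,:,::-1])
a=cv2.imread("pics/scene0.png");b=cv2.imread("pics/top0.png")
E
```

```text
pics
scene {'camera_matrix': array([[427.537,   0.   , 256.423],
       [  0.   , 427.537, 193.369],
       [  0.   ,   0.   ,   1.   ]]), 'position': array([  73.307, -514.643,  712.661]), 'orientation': array([[ 0.803,  0.403, -0.438],
       [-0.595,  0.531, -0.603],
       [-0.011,  0.745,  0.666]])}
top {'camera_matrix': array([[459.421,   0.   , 259.086],
       [  0.   , 459.421, 185.624],
       [  0.   ,   0.   ,   1.   ]]), 'position': array([ 342.33 ,   96.543, 1058.963]), 'orientation': array([[ 0.006,  0.986, -0.167],
       [-1.   ,  0.006, -0.001],
       [ 0.   ,  0.167,  0.986]])}
wrist {'camera_matrix': array([[297.319,   0.   , 253.736],
       [  0.   , 297.319, 195.44 ],
       [  0.   ,   0.   ,   1.   ]]), 'hand_eye': array([[   1.   ,   -0.   ,   -0.001,    0.549],
       [  -0.001,   -0.96 ,   -0.279,  -70.499],
       [  -0.   ,    0.279,   -0.96 , -179.892],
       [   0.   ,    0.   ,    0.   ,    1.   ]])}
{'clock': 0.0, 'joint_pos': array([1.016, 0.105, 0.096, 1.564, 0.   , 1.353]), 'joint_velocities': array([ 0.   ,  0.001,  0.001, -0.001,  0.001, -0.001]), 'joint_torque': array([ -0.001, -55.694,  50.364,   0.017,  -0.   ,   0.   ]), 'eef_pos': array([198.05 , 565.978, 193.004]), 'tcp_rot': array([[ 0.33 ,  0.944, -0.001],
       [ 0.944, -0.33 , -0.001],
       [-0.001, -0.   , -1.   ]]), 'ft_force': array([-0.549,  0.246,  0.021]), 'wrist_torque': array([-0.026,  0.017, -0.032]), 'finger_gap': 85.39963821478082}
```

View pics/scene0.png

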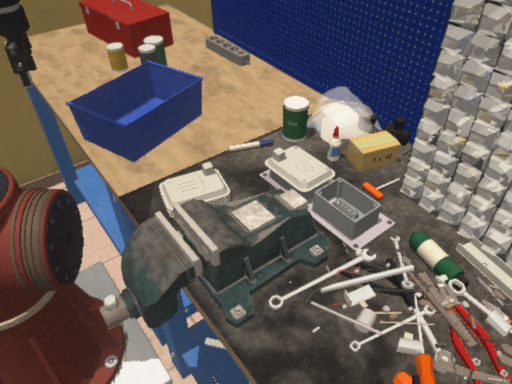

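View pics/top0.png

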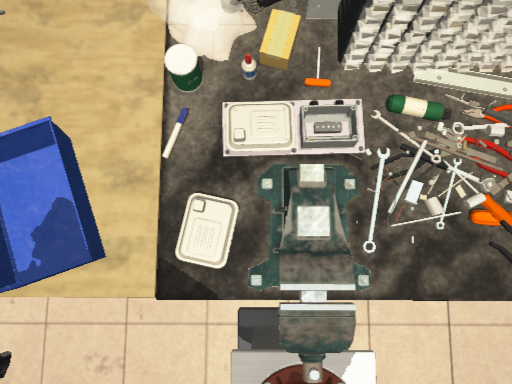

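The scene picture shows the stack at about (195,188) and the panel behind the vise with a fitted cover at (300,168) and an open box at (347,208). In the top picture the stack is at (207,230) with its grip at (199,205), the fitted cover is at (260,127) and the open box is at (328,126).

```bash
python3 - <<'E'
import cv2
a=cv2.imread("pics/top0.png")[90:280,160:380];b=cv2.imread("pics/scene0.png")[135:255,150:400]
cv2.imwrite("pics/c1.png",cv2.resize(a,None,fx=3,fy=3,interpolation=cv2.INTER_CUBIC))
cv2.imwrite("pics/c2.png",cv2.resize(b,None,fx=3.2,fy=3.2,interpolation=cv2.INTER_CUBIC))
E
```

```text
(no output)
```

View pics/c1.png

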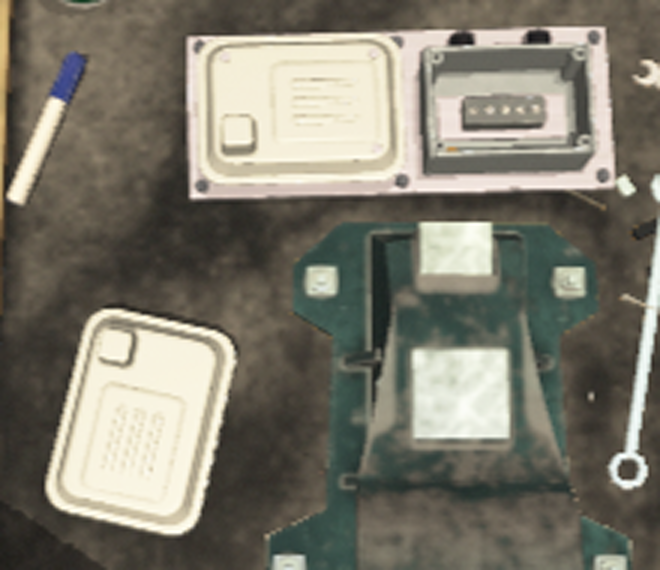

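View pics/c2.png

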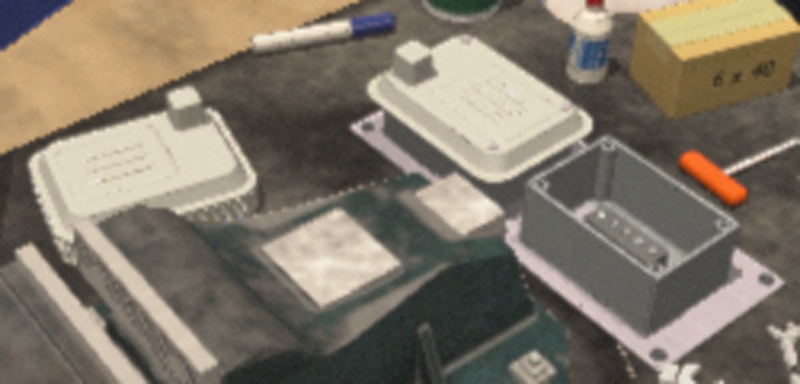

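The crops show the cover's rim outline and its grip top, at c1 (117,346) and c2 (184,95). They also show the box rim corners and the panel outline.

```bash
cat >h.py <<'E'
import numpy as np,cv2
from rig import robot
np.set_printoptions(precision=2,suppress=True)
def ray(n,uv,st=None):
    m=robot.camera_model(n);K=m["camera_matrix"]
    x=(uv[0]-K[0,2])/K[0,0];y=(uv[1]-K[1,2])/K[1,1]
    if n=="wrist":
        r=np.hypot(x,y);k=np.sin(r)/r if r>1e-9 else 1
        d=np.array([x*k,-y*k,-np.cos(r)]);H=m["hand_eye"];R=st["tcp_rot"]
        return st["eef_pos"]+R@H[:3,3],R@H[:3,:3]@d
    d=m["orientation"]@np.array([x,-y,-1.]);return m["position"],d/np.linalg.norm(d)
def plane(r,z): return r[0]+r[1]*(z-r[0][2])/r[1][2]
def tri(rs):
    A=0;b=0
    for p,d in rs:
        P=np.eye(3)-np.outer(d,d);A=A+P;b=b+P@p
    X=np.linalg.solve(A,b);return X,[np.linalg.norm((np.eye(3)-np.outer(d,d))@(X-p)) for p,d in rs]
E
python3 - <<'E'
from h import *
c1=lambda u,v:(u/3-.33+160,v/3-.33+90)
c2=lambda u,v:(u/3.2-.34+150,v/3.2-.34+135)
T=lambda u,v:ray("top",c1(u,v));S=lambda u,v:ray("scene",c2(u,v))
print("grip",tri([T(116,345),S(184,94)]))
# box rim corners: TL,TR,BR,BL in top = far-left, far-right, near-right, near-left
for n,t,s in [("FL",(423,46),(607,138)),("FR",(588,47),(738,223)),("NR",(592,163),(656,275)),("NL",(426,168),(527,183))]:
    print(n,tri([T(*t),S(*s)]),"top@62",plane(T(*t),62),"scene@62",plane(S(*s),62))
P=[plane(T(*q),4)[:2] for q in [(188,38),(606,28),(615,187),(190,199)]];print("panel",np.array(P),np.mean(P,0))
a=cv2.imread("pics/top0.png");g=cv2.cvtColor(a,cv2.COLOR_BGR2HSV)
m=((g[...,2]>140)&(g[...,1]<90)).astype(np.uint8)
m[:,:170]=0;m[:185]=0;m[275:]=0;m[:,245:]=0
m=cv2.morphologyEx(m,cv2.MORPH_CLOSE,np.ones((5,5)))
c=max(cv2.findContours(m,0,2)[0],key=cv2.contourArea)[:,0]
Q=np.array([plane(ray("top",q),24)[:2] for q in c],np.float32)
print("cover rect z24",cv2.minAreaRect(Q),cv2.boundingRect(c))
E
```

```text
grip (array([466.97, 229.69,  66.85]), [np.float64(1.097152478437593), np.float64(1.0971524784376832)])
FL (array([698.53,   4.31,  55.72]), [np.float64(1.4802691651073947), np.float64(1.4802691651076114)]) top@62 [697.63   4.07  62.  ] scene@62 [690.95  -0.26  62.  ]
FR (array([ 697.52, -120.66,   62.04]), [np.float64(0.029446581999398924), np.float64(0.02944658199918616)]) top@62 [ 697.56 -120.69   62.  ] scene@62 [ 697.53 -120.63   62.  ]
NR (array([ 609.42, -122.47,   65.14]), [np.float64(3.5260571608931865), np.float64(3.526057160893168)]) top@62 [ 607.2  -121.01   62.  ] scene@62 [ 615.73 -121.78   62.  ]
NL (array([606.55,   0.4 ,  60.88]), [np.float64(4.090355943169418), np.float64(4.090355943169434)]) top@62 [602.65   2.73  62.  ] scene@62 [609.84  -1.77  62.  ]
panel [[ 723.91  186.87]
 [ 734.24 -148.23]
 [ 603.27 -151.17]
 [ 591.67  182.77]] [663.27  17.56]
cover rect z24 ((416.956787109375, 214.4382781982422), (118.2367172241211, 156.3305206298828), 77.81373596191406) (175, 193, 64, 75)
```

```bash
cat >>h.py <<'E'
from scipy.spatial.transform import Rotation as Ro
def Rdown(deg):
    a=np.radians(deg);x=np.array([np.cos(a),np.sin(a),0]);z=np.array([0,0,-1.]);return np.stack([x,np.cross(z,x),z],1)
def delta(p,R,st=None):
    st=st or robot.observe();R0=st["tcp_rot"]
    return np.r_[R0.T@(np.array(p)-st["eef_pos"]),Ro.from_matrix(R0.T@R).as_rotvec()].round(4)
E
python3 - <<'E'
from h import *
print(delta([600,-40,280],Rdown(77.8)))
E
```

```text
[-439.25  579.57  -86.47   -0.      0.     -0.12]
```

>>> servo_tool(deltas=[-439,580,-86,0,0,-0.124,-439,580,-86,0,0,-0.124,-439,580,-86,0,0,-0.124,-439,580,-86,0,0,-0.124,-439,580,-86,0,0,-0.124,-439,580,-86,0,0,-0.124,-439,580,-86,0,0,-0.124,-439,580,-86,0,0,-0.124,-439,580,-86,0,0,-0.124,-439,580,-86,0,0,-0.124,-439,580,-86,0,0,-0.124,-439,580,-86,0,0,-0.124,-439,580,-86,0,0,-0.124,-439,580,-86,0,0,-0.124,-439,580,-86,0,0,-0.124,-439,580,-86,0,0,-0.124,-439,580,-86,0,0,-0.124,-439,580,-86,0,0,-0.124,-439,580,-86,0,0,-0.124,-439,580,-86,0,0,-0.124])

```text
clock: 2.15
eef_pos: [600.3, -38.7, 280.2]
tcp_rot: [[0.21, 0.978, 0.001], [0.978, -0.21, 0.0], [0.0, 0.001, -1.0]]
ft_force: [0.1, 0.5, 0.6]
finger_gap: 85.2
```

```bash
python3 - <<'E'
from h import *
import pickle
s=robot.observe();im=robot.capture("wrist")[:,:,::-1]
pickle.dump(s,open("s1.pkl","wb"));cv2.imwrite("pics/w1.png",im)
cv2.imwrite("pics/w1b.png",cv2.resize(im,None,fx=1.5625,fy=1.5625,interpolation=cv2.INTER_CUBIC))
print(s["clock"],s["eef_pos"],s["tcp_rot"])
print(delta([440,215,220],Rdown(77.8)))
E
```

```text
2.15 [600.34 -38.7  280.16] [[ 0.21  0.98  0.  ]
 [ 0.98 -0.21  0.  ]
 [ 0.    0.   -1.  ]]
[ 214.5  -210.19   60.06    0.     -0.      0.  ]
```

View pics/w1b.png

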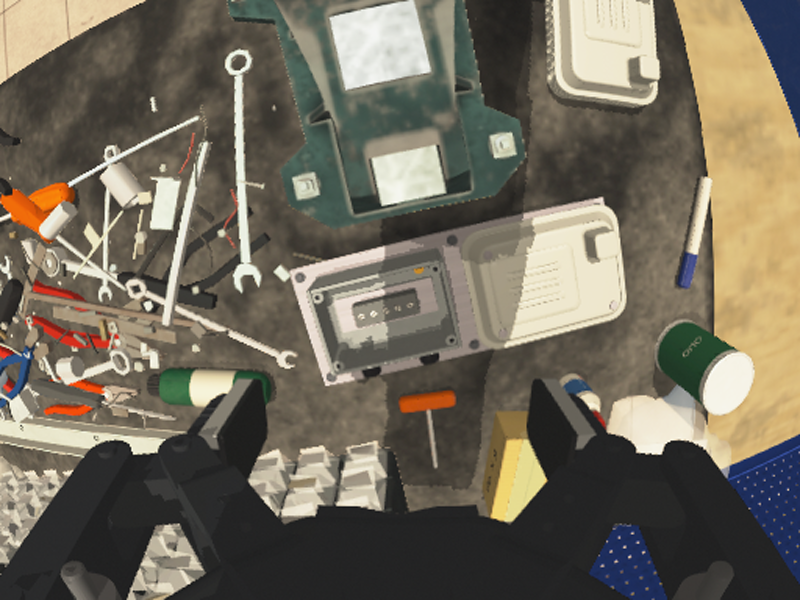

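The wrist picture shows the panel, with the open box around (385,315) and the fitted cover around (550,275). The stack is at the top right and nothing is occluded. I'll zoom in on the box rim.

```bash
python3 - <<'E'
import cv2
a=cv2.imread("pics/w1.png")[120:255,180:405]
cv2.imwrite("pics/w1c.png",cv2.resize(a,None,fx=3.5,fy=3.5,interpolation=cv2.INTER_CUBIC))
E
```

```text
(no output)
```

View pics/w1c.png

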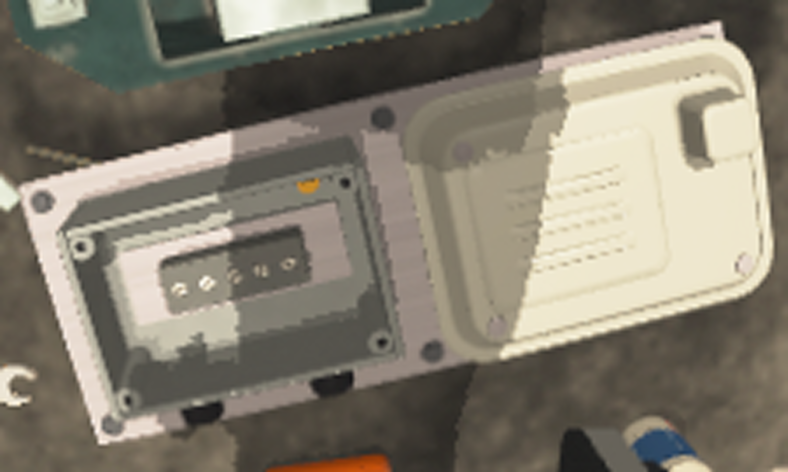

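>>> servo_tool(deltas=[214,-210,60,0,0,0,214,-210,60,0,0,0,214,-210,60,0,0,0,214,-210,60,0,0,0,214,-210,60,0,0,0,214,-210,60,0,0,0,214,-210,60,0,0,0,214,-210,60,0,0,0,214,-210,60,0,0,0,214,-210,60,0,0,0,214,-210,60,0,0,0])

```text
clock: 3.3
eef_pos: [441.3, 212.9, 219.9]
tcp_rot: [[0.213, 0.977, 0.0], [0.977, -0.213, -0.0], [0.0, 0.0, -1.0]]
ft_force: [0.0, 0.1, 0.3]
finger_gap: 85.3
```

```bash
python3 - <<'E'
from h import *
import pickle
s=robot.observe();im=robot.capture("wrist")[:,:,::-1]
pickle.dump(s,open("s2.pkl","wb"));cv2.imwrite("pics/w2.png",im)
cv2.imwrite("pics/w2b.png",cv2.resize(im,None,fx=1.5625,fy=1.5625,interpolation=cv2.INTER_CUBIC))
print(s["clock"],s["eef_pos"])
E
```

```text
3.3 [441.34 212.89 219.95]
```

View pics/w2b.png

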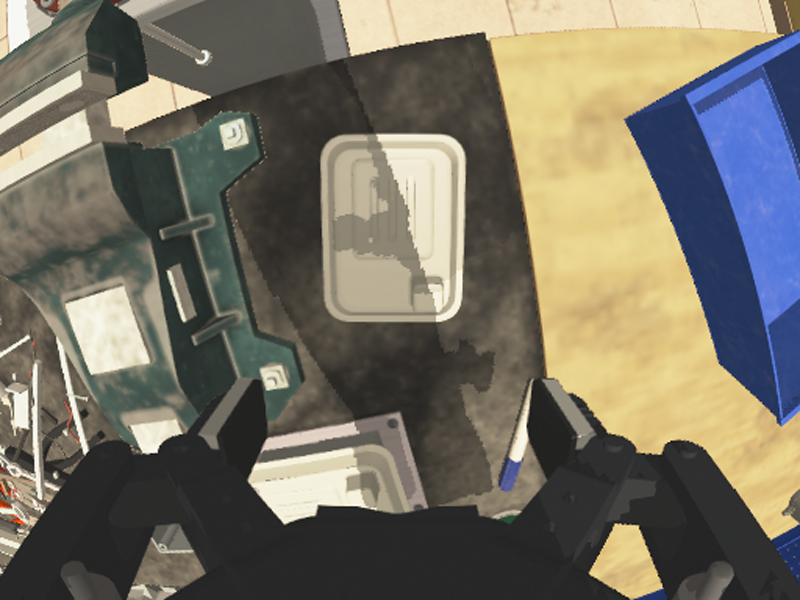

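Rim corners in w1c are (62,233), (357,168), (403,357) and (115,418). In w2b the cover is squared to the tool axes. Its grip's top face is at about (428,297) and its rim spans (321,134) to (467,322).

```bash
python3 - <<'E'
from h import *
import pickle
s1=pickle.load(open("s1.pkl","rb"));s2=pickle.load(open("s2.pkl","rb"))
W=lambda u,v:ray("wrist",((u+.5)/3.5-.5+180,(v+.5)/3.5-.5+120),s1)
V=lambda u,v:ray("wrist",((u+.5)/1.5625-.5,(v+.5)/1.5625-.5),s2)
c2=lambda u,v:ray("scene",(u/3.2-.34+150,v/3.2-.34+135))
B=[]
for w,s in zip([(62,233),(357,168),(403,357),(115,418)],[(656,275),(527,183),(607,138),(738,223)]):
    p=plane(W(*w),62);B.append(p[:2]);print("box",p,tri([W(*w),c2(*s)]))
B=np.array(B,np.float32);print(B.mean(0),cv2.minAreaRect(B))
P=[plane(W(*w),4)[:2] for w in [(22,186),(720,22),(100,444)]];print("panel",P,(P[1]+P[2])/2,P[1]-P[0])
g=tri([V(428,297),ray("top",(198.3,204.7)),c2(184,94)]);print("grip",g,"wrist@63",plane(V(428,297),63))
im=cv2.imread("pics/w2.png");h=cv2.cvtColor(im,cv2.COLOR_BGR2HSV)
m=((h[...,2]>85)&(h[...,1]<90)).astype(np.uint8);m[:80]=0;m[212:]=0;m[:,:195]=0;m[:,308:]=0
m=cv2.morphologyEx(m,cv2.MORPH_CLOSE,np.ones((7,7)));m=cv2.morphologyEx(m,cv2.MORPH_OPEN,np.ones((7,7)))
c=max(cv2.findContours(m,0,2)[0],key=cv2.contourArea)[:,0]
Q=np.array([plane(ray("wrist",q,s2),24)[:2] for q in c],np.float32)
r=cv2.minAreaRect(Q);print("cover",r,cv2.boundingRect(c))
E
```

```text
box [ 615.34 -121.84   62.  ] (array([ 615.4 , -121.87,   62.23]), [np.float64(0.1316062441183333), np.float64(0.1316062441184937)])
box [614.33  -2.01  62.  ] (array([613.45,  -0.74,  59.48]), [np.float64(1.7847619456623056), np.float64(1.7847619456623884)])
box [695.98   2.19  62.  ] (array([696.9 ,   3.2 ,  57.09]), [np.float64(1.2429885814783785), np.float64(1.2429885814781894)])
box [ 697.91 -121.18   62.  ] (array([ 697.49, -120.92,   62.38]), [np.float64(0.28025129891188255), np.float64(0.2802512989120248)])
[655.89 -60.71] ((655.666015625, -60.13865280151367), (82.57254791259766, 123.3861083984375), 0.8988307118415833)
panel [array([ 602.17, -148.8 ]), array([591.28, 182.75]), array([ 734.33, -146.41])] [662.81  18.17] [-10.89 331.55]
grip (array([466.98, 230.99,  65.44]), [np.float64(1.3328524682665517), np.float64(1.8546525106573677), np.float64(0.596654576490449)]) wrist@63 [466.86 232.1   63.  ]
cover ((421.00140380859375, 219.86959838867188), (136.32913208007812, 164.97581481933594), 78.08642578125) (204, 85, 103, 127)
```

```bash
python3 - <<'E'
from h import *
import pickle
s1=pickle.load(open("s1.pkl","rb"))
W=lambda u,v:ray("wrist",((u+.5)/3.5-.5+180,(v+.5)/3.5-.5+120),s1)
print("near wall base z4",[plane(W(*q),4)[:2] for q in [(85,198),(355,138)]])
print("fitted mid near/far, z51",[plane(W(*q),51)[:2] for q in [(560,75),(625,325)]], "L/R",[plane(W(*q),51)[:2] for q in [(425,230),(768,170)]])
print(delta([467.5,231,110],Rdown(77.8)),delta([467.5,231,43],Rdown(77.8)))
E
```

```text
near wall base z4 [array([ 613.98, -121.59]), array([612.87,   2.82])]
fitted mid near/far, z51 [array([595.31,  87.27]), array([707.96, 101.78])] L/R [array([647.63,  21.2 ]), array([652.26, 176.85])]
[ 23.18  21.85 109.9    0.    -0.    -0.  ] [ 23.17  21.84 176.9    0.    -0.    -0.  ]
```

>>> servo_tool(deltas=[23,22,60,0,0,0,23,22,110,0,0,0,23,22,140,0,0,0,23,22,155,0,0,0,23,22,165,0,0,0,23,22,170,0,0,0,23,22,172,0,0,0,23,22,172,0,0,0,23,22,172,0,0,0])

```text
clock: 4.25
eef_pos: [467.9, 231.9, 49.3]
tcp_rot: [[0.211, 0.977, 0.002], [0.977, -0.211, 0.001], [0.001, 0.002, -1.0]]
ft_force: [-0.8, -0.9, -0.4]
finger_gap: 85.1
```

```bash
python3 - <<'E'
from h import *
s=robot.observe();a=robot.capture("wrist")[:,:,::-1];b=robot.capture("scene")[:,:,::-1]
cv2.imwrite("pics/g1.png",np.hstack([cv2.resize(a[100:370,110:400],(430,400),interpolation=3),cv2.resize(b[110:250,120:250],(370,400),interpolation=3)]))
print(s["clock"],s["eef_pos"],s["ft_force"],delta([467.5,231,43],Rdown(77.8)))
E
```

```text
4.25 [467.87 231.88  49.27] [-0.78 -0.93 -0.42] [-0.82  0.13  5.77  0.   -0.    0.  ]
```

View pics/g1.png

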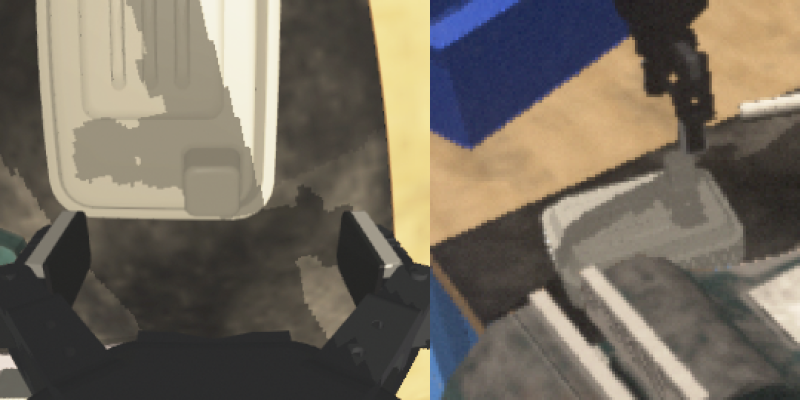

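The post is midway between the jaws, with its top face at about (212,190) in the crop, which matches the computed TCP projection.

>>> servo_tool(deltas=[-0.8,0,3,0,0,0,-0.8,0,5.5,0,0,0,-0.8,0,5.5,0,0,0])

```text
clock: 4.65
eef_pos: [466.4, 230.8, 41.8]
tcp_rot: [[0.211, 0.977, -0.001], [0.977, -0.211, -0.0], [-0.0, -0.001, -1.0]]
ft_force: [0.1, 0.4, -1.3]
finger_gap: 85.6
```

>>> servo_tool(deltas=[0,0,0,0,0,0,0,0,0,0,0,0,0,0,0,0,0,0,0,0,0,0,0,0,0,0,0,0,0,0,0,0,0,0,0,0,0,0,0,0,0,0,0,0,0,0,0,0], jaw=10)

```text
clock: 5.45
eef_pos: [466.7, 230.9, 42.3]
tcp_rot: [[0.211, 0.977, 0.0], [0.977, -0.211, 0.0], [0.0, -0.0, -1.0]]
ft_force: [-0.0, -0.3, -0.0]
finger_gap: 10.0
```

```bash
python3 - <<'E'
from h import *
s=robot.observe();a=robot.capture("wrist")[:,:,::-1];b=robot.capture("scene")[:,:,::-1];
cv2.imwrite("pics/g2.png",np.hstack([cv2.resize(a[100:370,110:400],(430,400),interpolation=3),cv2.resize(b[110:250,120:250],(370,400),interpolation=3)]))
print(s["clock"],s["eef_pos"],s["ft_force"],s["finger_gap"])
E
```

```text
5.45 [466.74 230.92  42.3 ] [-0.01 -0.28 -0.02] 10.046903017112898
```

View pics/g2.png

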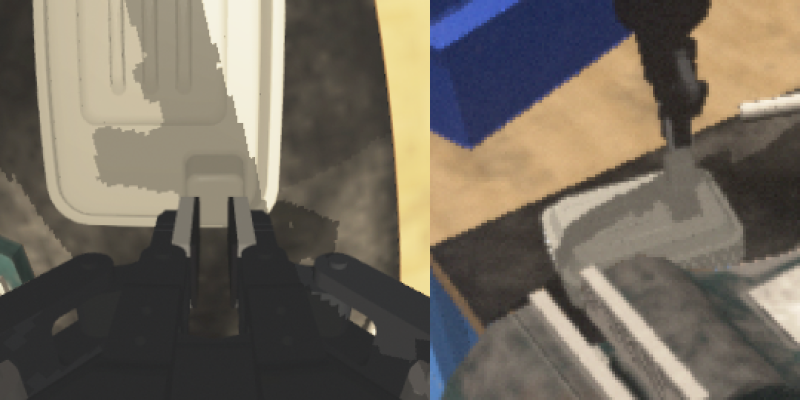

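The gap reads 10 mm with no force, so the jaws closed without taking the post. In the wrist view the fingertips appear short of where the TCP should project. I'll overlay the projected TCP on several views to see where the tips really are.

```bash
cat >>h.py <<'E'
def proj(n,p,st=None):
    m=robot.camera_model(n);K=m["camera_matrix"];p=np.asarray(p,float)
    if n=="wrist":
        H=m["hand_eye"];q=H[:3,:3].T@(st["tcp_rot"].T@(p-st["eef_pos"])-H[:3,3])
        t=np.array([q[0],-q[1],-q[2]]);r=np.hypot(t[0],t[1]);k=np.arctan2(r,t[2])/max(r,1e-9)
        return K[0,0]*t[0]*k+K[0,2],K[1,1]*t[1]*k+K[1,2]
    q=m["orientation"].T@(p-m["position"]);return K[0,0]*q[0]/-q[2]+K[0,2],K[1,1]*-q[1]/-q[2]+K[1,2]
E
python3 - <<'E'
from h import *
s=robot.observe();out=[]
for n,(x,y,w,h) in {"wrist":(200,150,110,150),"scene":(170,130,75,56),"top":(175,190,66,49)}.items():
    im=np.ascontiguousarray(robot.capture(n)[:,:,::-1]);W=400;f=W/w
    c=cv2.resize(im[y:y+h,x:x+w],(W,round(h*f)),interpolation=cv2.INTER_CUBIC)
    for z,col in ((0,(0,0,255)),(20,(0,255,0)),(60,(255,0,0))):
        u,v=proj(n,s["eef_pos"]+[0,0,z],s);print(n,z,u,v)
        cv2.drawMarker(c,(int((u-x+.5)*f),int((v-y+.5)*f)),col,cv2.MARKER_CROSS,14,1)
    out.append(c)
o=np.zeros((600,800,3),np.uint8);o[:546,:400]=out[0][:546];o[:299,400:]=out[1][:299];o[300:597,400:]=out[2][:297]
cv2.imwrite("pics/g3.png",o)
E
```

```text
wrist 0 252.7716423517258 222.19137993722057
wrist 20 252.67965620723322 234.60337054497901
wrist 60 252.4282696814676 269.1602432636481
scene 0 208.1255960270331 171.51832467136853
scene 20 207.43061072884262 165.20330236490784
scene 60 205.9866177238394 152.08238015157312
top 0 199.00937399615034 206.59846052180507
top 20 197.83047655717257 205.47820137863712
top 60 195.328013268579 203.10021048070124Traceback (most recent call last):
  File "<stdin>", line 10, in <module>
ValueError: could not broadcast input array from shape (545,400,3) into shape (546,400,3)
```

```bash
python3 - <<'E'
from h import *
s=robot.observe();out=[]
for n,(x,y,w,h) in {"wrist":(200,150,110,150),"scene":(170,130,75,56),"top":(175,190,66,49)}.items():
    im=np.ascontiguousarray(robot.capture(n)[:,:,::-1]);f=400/w
    c=cv2.resize(im[y:y+h,x:x+w],(400,round(h*f)),interpolation=cv2.INTER_CUBIC)
    for z,col in ((0,(0,0,255)),(20,(0,255,0)),(60,(255,0,0))):
        u,v=proj(n,s["eef_pos"]+[0,0,z],s)
        cv2.drawMarker(c,(int((u-x+.5)*f),int((v-y+.5)*f)),col,cv2.MARKER_CROSS,14,1)
    out.append(c)
o=np.zeros((600,800,3),np.uint8)
for c,(x,y) in zip(out,((0,0),(400,0),(400,300))): o[y:y+c.shape[0],x:x+400]=c
cv2.imwrite("pics/g3.png",o)
E
```

```text
(no output)
```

View pics/g3.png

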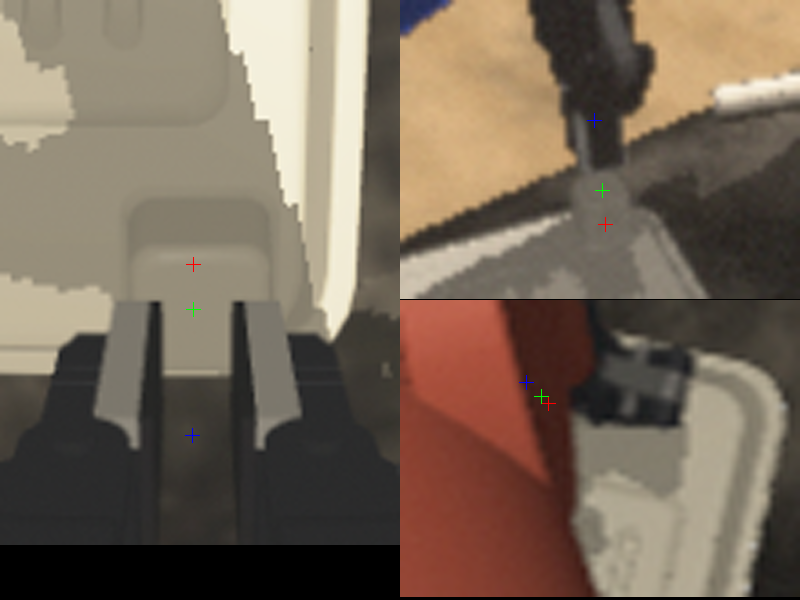

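In the scene crop the fingers end near (600,170), about 30 mm above the reported TCP and just at the post top. That means the tips did not reach down beside the post. I'll calibrate by touching the post top gently with the jaws closed.

>>> servo_tool(deltas=[0,0,1,0,0,0,0,0,2,0,0,0,0,0,3,0,0,0,0,0,3,0,0,0])

```text
clock: 6.25
eef_pos: [466.6, 230.9, 39.1]
tcp_rot: [[0.211, 0.977, -0.0], [0.977, -0.211, -0.0], [-0.0, -0.0, -1.0]]
ft_force: [-0.6, -0.3, 0.1]
finger_gap: 10.2
```

>>> servo_tool(deltas=[0,0,1,0,0,0,0,0,2,0,0,0,0,0,3,0,0,0,0,0,3,0,0,0])

```text
clock: 6.65
eef_pos: [466.6, 230.9, 36.1]
tcp_rot: [[0.211, 0.977, -0.0], [0.977, -0.211, 0.0], [0.0, -0.0, -1.0]]
ft_force: [-0.3, 0.7, 0.1]
finger_gap: 10.0
```

>>> servo_tool(deltas=[0,0,1,0,0,0,0,0,2,0,0,0,0,0,3,0,0,0,0,0,3,0,0,0])

```text
clock: 7.05
eef_pos: [466.6, 230.9, 33.1]
tcp_rot: [[0.211, 0.977, -0.0], [0.977, -0.211, 0.0], [-0.0, -0.0, -1.0]]
ft_force: [-0.2, 0.5, -0.4]
finger_gap: 9.8
```

>>> servo_tool(deltas=[0,0,1,0,0,0,0,0,2,0,0,0,0,0,3,0,0,0,0,0,3,0,0,0])

```text
clock: 7.45
eef_pos: [466.7, 230.9, 30.1]
tcp_rot: [[0.211, 0.977, -0.0], [0.977, -0.211, 0.0], [-0.0, -0.0, -1.0]]
ft_force: [-0.6, -0.5, -0.2]
finger_gap: 10.1
```

>>> servo_tool(deltas=[0,0,1,0,0,0,0,0,2,0,0,0,0,0,3,0,0,0,0,0,3,0,0,0])

```text
clock: 7.85
eef_pos: [466.6, 230.9, 27.1]
tcp_rot: [[0.211, 0.977, -0.0], [0.977, -0.211, 0.0], [-0.0, -0.0, -1.0]]
ft_force: [-0.4, -0.4, 0.4]
finger_gap: 10.1
```

>>> servo_tool(deltas=[0,0,1,0,0,0,0,0,2,0,0,0,0,0,2,0,0,0])

```text
clock: 8.15
eef_pos: [466.9, 230.9, 26.1]
tcp_rot: [[0.211, 0.977, 0.0], [0.977, -0.211, 0.0], [0.0, 0.0, -1.0]]
ft_force: [-3.1, -2.0, 7.1]
finger_gap: 9.7
```

```bash
python3 - <<'E'
from h import *
s=robot.observe();out=[]
print(s["clock"],s["eef_pos"],s["ft_force"])
for n,(x,y,w,h) in {"wrist":(200,150,110,150),"scene":(170,130,75,56),"top":(175,190,66,49)}.items():
    im=np.ascontiguousarray(robot.capture(n)[:,:,::-1]);f=400/w
    c=cv2.resize(im[y:y+h,x:x+w],(400,round(h*f)),interpolation=cv2.INTER_CUBIC)
    for z,col in ((0,(0,0,255)),(20,(0,255,0)),(40,(255,0,0))):
        u,v=proj(n,s["eef_pos"]+[0,0,z],s)
        cv2.drawMarker(c,(int((u-x+.5)*f),int((v-y+.5)*f)),col,cv2.MARKER_CROSS,14,1)
    out.append(c)
o=np.zeros((600,800,3),np.uint8)
for c,(x,y) in zip(out,((0,0),(400,0),(400,300))): o[y:y+c.shape[0],x:x+400]=c
cv2.imwrite("pics/g4.png",o)
E
```

```text
8.15 [466.86 230.95  26.11] [-3.12 -1.97  7.1 ]
```

Contact came at a reported z of about 26.5, on a post top that should stand at 63. So the real fingertips lie about 36.5 mm behind the reported TCP. I'll lift a little, open, go down to a reported z of about 5.5 (tips about 3 mm above the plate) and close.

>>> servo_tool(deltas=[0,0,-4,0,0,0,0,-1,-4,0,0,0,0,-1,-4,0,0,0,0,-1,-4,0,0,0,0,-1,-4,0,0,0,0,-1,-4,0,0,0,0,-1,-4,0,0,0], jaw=85)

```text
clock: 9.0
eef_pos: [465.8, 231.1, 29.2]
tcp_rot: [[0.211, 0.977, -0.0], [0.977, -0.211, 0.0], [0.0, -0.0, -1.0]]
ft_force: [-0.4, -0.3, 0.8]
finger_gap: 85.1
```

>>> servo_tool(deltas=[0,0,8,0,0,0,0,0,14,0,0,0,0,0,18,0,0,0,0,0,21,0,0,0,0,0,23,0,0,0,0,0,23,0,0,0])

```text
clock: 9.6
eef_pos: [465.6, 231.1, 6.0]
tcp_rot: [[0.211, 0.977, -0.0], [0.977, -0.211, 0.0], [-0.0, -0.0, -1.0]]
ft_force: [-0.4, 0.0, 1.1]
finger_gap: 84.9
```

>>> servo_tool(deltas=[0,0,0,0,0,0,0,0,0,0,0,0,0,0,0,0,0,0,0,0,0,0,0,0,0,0,0,0,0,0,0,0,0,0,0,0], jaw=30)

```text
clock: 10.2
eef_pos: [465.8, 231.1, 6.4]
tcp_rot: [[0.211, 0.977, 0.0], [0.977, -0.211, 0.0], [0.0, 0.0, -1.0]]
ft_force: [0.0, 0.1, -0.5]
finger_gap: 30.0
```

>>> servo_tool(deltas=[0,0,0,0,0,0,0,0,0,0,0,0,0,0,0,0,0,0,0,0,0,0,0,0,0,0,0,0,0,0], jaw=5)

```text
clock: 10.7
eef_pos: [466.0, 231.3, 6.6]
tcp_rot: [[0.211, 0.977, 0.0], [0.977, -0.211, 0.0], [0.0, 0.0, -1.0]]
ft_force: [-0.8, 2.3, 4.5]
finger_gap: 22.7
```

```bash
python3 - <<'E'
from h import *
s=robot.observe();print(s["clock"],s["eef_pos"],s["ft_force"],s["finger_gap"])
# peel: rotate about far corner, axis horizontal perp. to diagonal
a=np.radians(-12.2);X=np.array([np.cos(a),np.sin(a),0]);Y=np.array([-X[1],X[0],0])
gp=np.array([467.,231,39]);c=gp-47*X-27*Y;fc=c-66*X-46*Y;gc=c+66*X+46*Y
d=(gc-fc)/np.linalg.norm(gc-fc);ax=np.cross(d,[0,0,1.])
for t in (.05,.1,.15,.2):
    R=Ro.from_rotvec(ax*t).as_matrix()
    print(t,"gc z",(R@(gc-fc))[2],delta(fc+R@(s["eef_pos"]-fc),R@s["tcp_rot"],s))
E
```

```text
10.7 [465.99 231.27   6.59] [-0.81  2.26  4.49] 22.674046879392733
0.05 gc z 8.041522532532912 [ 0.83  1.19 -6.72 -0.04  0.03 -0.  ]
0.1 gc z 16.06294544667847 [  1.47   2.11 -13.5   -0.08   0.06  -0.  ]
0.15 gc z 24.044219362627604 [  1.92   2.75 -20.33  -0.12   0.09  -0.  ]
0.2 gc z 31.965395252157546 [  2.17   3.11 -27.19  -0.16   0.11  -0.  ]
```

The post is gripped at a gap of 22.7 mm. Now the peel, pivoting about the far corner.

>>> servo_tool(deltas=[0.4,0.6,-3.4,-0.0205,0.0143,0,0.8,1.2,-6.7,-0.041,0.0286,0,1.2,1.7,-10.1,-0.0615,0.0429,0,1.5,2.1,-13.5,-0.082,0.0572,0,1.7,2.4,-16.9,-0.1025,0.0715,0,1.7,2.4,-16.9,-0.1025,0.0715,0])

```text
clock: 11.3
eef_pos: [467.6, 231.7, 22.7]
tcp_rot: [[0.207, 0.972, 0.114], [0.976, -0.214, 0.047], [0.07, 0.102, -0.992]]
ft_force: [-0.9, -1.7, -1.7]
finger_gap: 22.9
```

>>> servo_tool(deltas=[0.3,0.3,-3.4,-0.0205,0.0143,0,0.6,0.6,-6.8,-0.041,0.0286,0,0.8,0.8,-10.2,-0.0615,0.0429,0,0.8,0.8,-10.2,-0.0615,0.0429,0])

```text
clock: 11.7
eef_pos: [467.7, 232.1, 33.1]
tcp_rot: [[0.201, 0.962, 0.183], [0.973, -0.218, 0.076], [0.113, 0.162, -0.98]]
ft_force: [-1.3, -1.5, -1.5]
finger_gap: 22.9
```

```bash
python3 - <<'E'
from h import *
s=robot.observe();print(s["clock"],s["eef_pos"],s["ft_force"],s["finger_gap"])
b=robot.capture("scene")[:,:,::-1];w=robot.capture("wrist")[:,:,::-1]
cv2.imwrite("pics/p1.png",np.hstack([cv2.resize(b[120:230,145:255],(400,400),interpolation=3),cv2.resize(w[60:280,140:360],(400,400),interpolation=3)]))
# lift 30 vertical, then level about the grip
p=s["eef_pos"];print("up 30",delta(p+[0,0,30],s["tcp_rot"],s),"up60",delta(p+[0,0,60],s["tcp_rot"],s))
E
```

```text
11.7 [467.71 232.06  33.14] [-1.34 -1.52 -1.52] 22.94573587221171
up 30 [  3.39   4.87 -29.41   0.     0.     0.  ] up60 [  6.78   9.75 -58.81   0.     0.     0.  ]
```

View pics/p1.png

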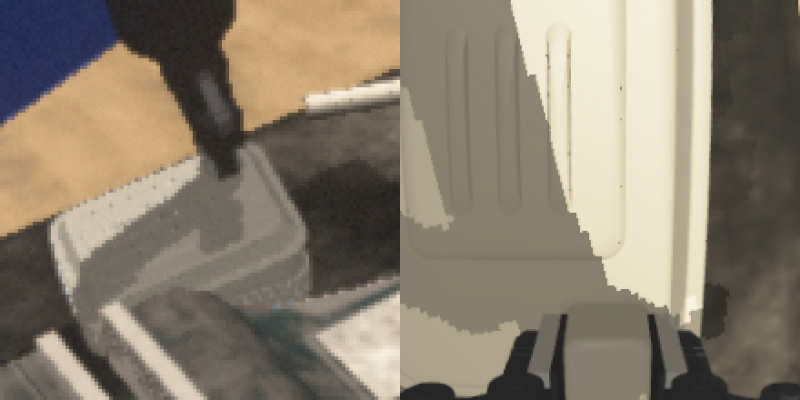

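The cover is tilted with the gripper: its grip corner is up and the post is held between the pads at about (608,350) on the right. Now I'll lift it clear with the tilt kept.

>>> servo_tool(deltas=[0.6,0.8,-5,0,0,0,1.1,1.6,-10,0,0,0,1.7,2.4,-15,0,0,0,2.5,3.7,-22,0,0,0,3.4,4.9,-29.4,0,0,0,5.1,7.3,-44,0,0,0,6.8,9.8,-59,0,0,0,9,13,-78.5,0,0,0,11.3,16.2,-98,0,0,0,11.3,16.2,-98,0,0,0])

```text
clock: 12.8
eef_pos: [470.2, 232.7, 137.8]
tcp_rot: [[0.2, 0.961, 0.189], [0.973, -0.218, 0.078], [0.116, 0.168, -0.979]]
ft_force: [0.4, 0.7, -0.9]
finger_gap: 22.6
```

```bash
python3 - <<'E'
from h import *
s=robot.observe();print(s["clock"],s["eef_pos"],s["ft_force"],s["finger_gap"])
for n in("top","scene","wrist"):cv2.imwrite(f"pics/l_{n}.png",robot.capture(n)[:,:,::-1])
a=np.array([cv2.imread("pics/l_top.png")])[0];b=cv2.imread("pics/l_scene.png");w=cv2.imread("pics/l_wrist.png")
o=np.zeros((600,800,3),np.uint8);o[:400,:400]=cv2.resize(b[80:240,120:280],(400,400));o[:400,400:]=cv2.resize(a[160:300,150:290],(400,400));o[400:,:267]=cv2.resize(w,(267,200));cv2.imwrite("pics/l.png",o)
print(delta([s["eef_pos"][0],s["eef_pos"][1],195],Rdown(77.8),s))
E
```

```text
12.8 [470.19 232.74 137.84] [ 0.42  0.74 -0.91] 22.646830073726985
[  6.62   9.61 -55.96   0.17  -0.12   0.  ]
```

View pics/l.png

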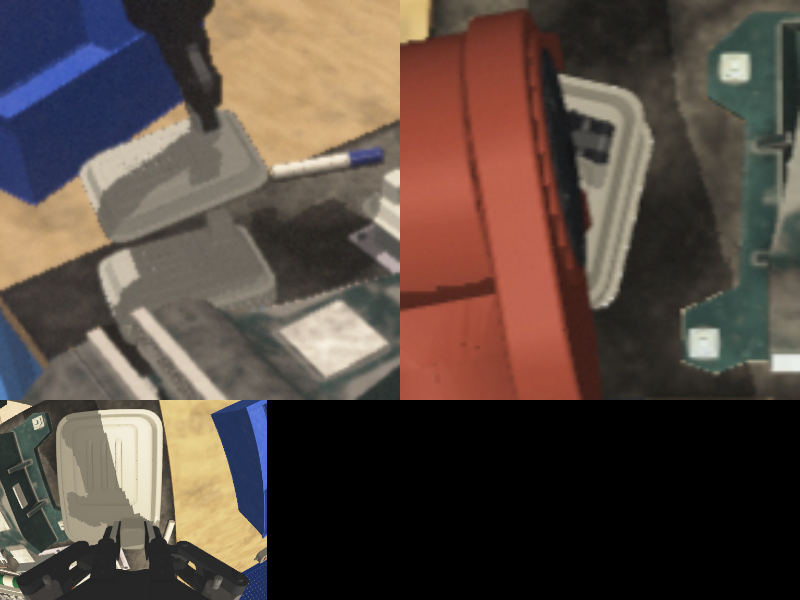

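The cover is clear with the rest of the stack standing below it, at (185,260) in the left crop. Next is levelling while rising, then the carry.

>>> servo_tool(deltas=[6.6,9.6,-56,0,0,0,6.6,9.6,-56,0.045,-0.03,0,6.6,9.6,-56,0.09,-0.06,0,6.6,9.6,-56,0.13,-0.09,0,6.6,9.6,-56,0.171,-0.118,0,6.6,9.6,-56,0.171,-0.118,0])

```text
clock: 13.55
eef_pos: [468.3, 232.3, 188.6]
tcp_rot: [[0.211, 0.977, -0.012], [0.977, -0.211, -0.003], [-0.006, -0.011, -1.0]]
ft_force: [0.3, -0.8, -1.2]
finger_gap: 22.9
```

```bash
python3 - <<'E'
from h import *
s=robot.observe();print(s["clock"],s["eef_pos"],s["tcp_rot"],s["finger_gap"],s["ft_force"])
np.set_printoptions(precision=4,suppress=True)
print(delta([630.6,-14.3,195],Rdown(181.7),s))
E
```

```text
13.55 [468.32 232.27 188.56] [[ 0.21  0.98 -0.01]
 [ 0.98 -0.21 -0.  ]
 [-0.01 -0.01 -1.  ]] 22.91678937895105 [ 0.32 -0.78 -1.21]
[-206.7671  210.618    -7.6069   -0.0128   -0.006    -1.8133]
```

>>> servo_tool(deltas=[-20,20,-8,-0.01,-0.006,-0.14,-40,40,-8,-0.01,-0.006,-0.28,-60,60,-8,-0.01,-0.006,-0.42,-80,80,-8,-0.01,-0.006,-0.56,-100,100,-8,-0.01,-0.006,-0.7,-120,120,-8,-0.01,-0.006,-0.84,-140,140,-8,-0.01,-0.006,-0.98,-155,157,-8,-0.01,-0.006,-1.12,-170,172,-8,-0.01,-0.006,-1.26,-182,185,-8,-0.01,-0.006,-1.4,-193,197,-8,-0.01,-0.006,-1.54,-201,205,-8,-0.012,-0.006,-1.68,-207,210.5,-8,-0.013,-0.006,-1.813,-207,210.5,-8,-0.013,-0.006,-1.813,-207,210.5,-8,-0.013,-0.006,-1.813,-207,210.5,-8,-0.013,-0.006,-1.813])

```text
clock: 15.15
eef_pos: [630.2, -13.8, 197.9]
tcp_rot: [[-1.0, -0.027, 0.004], [-0.027, 1.0, 0.001], [-0.005, 0.001, -1.0]]
ft_force: [0.9, -0.3, -0.7]
finger_gap: 22.9
```

```bash
python3 - <<'E'
from h import *
s=robot.observe();print(s["clock"],s["eef_pos"],s["joint_pos"],s["finger_gap"],s["ft_force"])
np.set_printoptions(precision=4,suppress=True);print(s["tcp_rot"])
print(delta([630.6,-14.3,75],Rdown(181.7),s))
E
```

```text
15.15 [630.16 -13.82 197.87] [-0.23  0.19  0.2   1.58  0.   -1.83] 22.861922606715193 [ 0.94 -0.31 -0.68]
[[-0.9996 -0.0269  0.0045]
 [-0.0269  0.9996  0.0014]
 [-0.0045  0.0013 -1.    ]]
[  0.1327  -0.6551 122.8713   0.0013   0.0045  -0.0027]
```

>>> servo_tool(deltas=[0,-0.5,30,0,0.0045,-0.003,0,-0.5,60,0,0.0045,-0.003,0,-0.5,80,0,0.0045,-0.003,0,-0.5,92,0,0.0045,-0.003,0,-0.5,98,0,0.0045,-0.003,0,-0.5,98,0,0.0045,-0.003])

```text
clock: 15.75
eef_pos: [630.8, -14.5, 99.8]
tcp_rot: [[-0.999, -0.032, -0.0], [-0.032, 0.999, 0.001], [0.0, 0.001, -1.0]]
ft_force: [1.1, 0.2, -0.9]
finger_gap: 22.4
```

```bash
python3 - <<'E'
from h import *
s=robot.observe();print(s["clock"],s["eef_pos"],s["finger_gap"],s["ft_force"])
zr=s["eef_pos"][2]+17.6
for n in("wrist","scene","top"):
    im=robot.capture(n)[:,:,::-1].copy();cv2.imwrite(f"pics/f_{n}.png",im)
    h=cv2.cvtColor(im,cv2.COLOR_BGR2HSV)
    m=((h[...,2]>90)&(h[...,1]<75)&(h[...,0]<40)).astype(np.uint8)
    m=cv2.morphologyEx(m,cv2.MORPH_CLOSE,np.ones((5,5)));m=cv2.morphologyEx(m,cv2.MORPH_OPEN,np.ones((5,5)))
    u,v=proj(n,[659,-60.5,zr+15],s);print(n,"centre proj",u,v)
    L=cv2.connectedComponents(m)[1];k=L[int(v),int(u)]
    if k==0: print("no comp");continue
    c=max(cv2.findContours((L==k).astype(np.uint8),0,2)[0],key=cv2.contourArea)[:,0]
    Q=np.array([plane(ray(n,q,s),zr)[:2] for q in c],np.float32)
    print(cv2.boundingRect(c),cv2.minAreaRect(Q),Q.min(0),Q.max(0))
E
```

```text
15.75 [630.84 -14.53  99.81] 22.39947835970829 [ 1.15  0.19 -0.89]
wrist centre proj 201.93382104227385 158.68236018402095
(0, 0, 493, 329) ((659.3382568359375, -53.18162536621094), (219.0517120361328, 356.167236328125), 83.66775512695312) [ 472.52 -181.68] [824.26  60.02]
scene centre proj 352.5491215801964 172.57669518264868
(131, 0, 381, 384) ((1070.015380859375, 206.02838134765625), (1801.3955078125, 687.1929931640625), 29.608261108398438) [ 182.82 -504.35] [2022.86  499.89]
top centre proj 334.5342789657311 111.34571031675874
no comp
```

```bash
cat >m.py <<'E'
from h import *
def edges(n,s,zr,c=(659,-60.5),ang=np.radians(91.7)):
    im=cv2.GaussianBlur(cv2.cvtColor(cv2.imread(f"pics/f_{n}.png"),cv2.COLOR_BGR2GRAY),(3,3),0).astype(np.float32)
    X=np.array([np.cos(ang),np.sin(ang)]);Y=np.array([-X[1],X[0]])
    for nm,A,B,h,offs in (("+x",X,Y,78,(-40,-20,0,20,40)),("-x",-X,Y,78,(-40,-20,0,20,40)),("+y",Y,X,58,(-60,-40,-20,0,20)),("-y",-Y,X,58,(-60,-40,-20,0,20,40))):
        res=[]
        for o in offs:
            t=np.arange(h-18,h+18,1.)
            px=np.array([proj(n,[*(np.array(c)+A*k+B*o),zr],s) for k in t],np.float32)
            g=cv2.remap(im,px[None,:,0],px[None,:,1],cv2.INTER_LINEAR)[0]
            d=np.abs(g[3:]-g[:-3]);i=d.argmax();res.append((t[i]+1.5-h,int(g[max(i-2,0)]),int(g[min(i+5,len(g)-1)])))
        print(n,nm,[tuple(float(v) for v in r) for r in res])
E
python3 - <<'E'
from m import *
s=robot.observe()
for n in("wrist","scene","top"):edges(n,s,s["eef_pos"][2]+17.6)
E
```

```text
wrist +x [(-3.5, 142.0, 34.0), (0.5, 122.0, 34.0), (-8.5, 93.0, 33.0), (4.5, 111.0, 111.0), (4.5, 79.0, 104.0)]
wrist -x [(-0.5, 223.0, 95.0), (-0.5, 226.0, 79.0), (11.5, 92.0, 0.0), (-0.5, 230.0, 83.0), (-1.5, 231.0, 87.0)]
wrist +y [(-2.5, 232.0, 67.0), (-1.5, 232.0, 74.0), (-1.5, 232.0, 98.0), (-1.5, 231.0, 86.0), (-1.5, 150.0, 50.0)]
wrist -y [(1.5, 222.0, 111.0), (2.5, 222.0, 99.0), (2.5, 222.0, 85.0), (-4.5, 222.0, 142.0), (2.5, 142.0, 53.0), (2.5, 142.0, 47.0)]
scene +x [(2.5, 78.0, 35.0), (8.5, 87.0, 45.0), (1.5, 84.0, 37.0), (3.5, 53.0, 187.0), (11.5, 145.0, 213.0)]
scene -x [(-1.5, 214.0, 58.0), (-0.5, 206.0, 59.0), (-0.5, 210.0, 90.0), (-0.5, 209.0, 88.0), (-1.5, 211.0, 89.0)]
scene +y [(-0.5, 214.0, 103.0), (0.5, 211.0, 93.0), (0.5, 206.0, 95.0), (0.5, 207.0, 94.0), (-1.5, 181.0, 100.0)]
scene -y [(0.5, 198.0, 92.0), (2.5, 211.0, 90.0), (3.5, 196.0, 81.0), (3.5, 205.0, 115.0), (2.5, 132.0, 103.0), (2.5, 134.0, 116.0)]
top +x [(15.5, 70.0, 65.0), (13.5, 81.0, 75.0), (15.5, 84.0, 81.0), (8.5, 91.0, 88.0), (-5.5, 98.0, 95.0)]
top -x [(7.5, 97.0, 96.0), (15.5, 96.0, 94.0), (15.5, 95.0, 94.0), (13.5, 96.0, 93.0), (13.5, 96.0, 93.0)]
top +y [(-16.5, 100.0, 100.0), (2.5, 102.0, 103.0), (-13.5, 102.0, 103.0), (1.5, 103.0, 104.0), (5.5, 102.0, 104.0)]
top -y [(-5.5, 99.0, 99.0), (-7.5, 102.0, 101.0), (6.5, 101.0, 100.0), (0.5, 100.0, 99.0), (-3.5, 98.0, 97.0), (2.5, 93.0, 92.0)]
```

Edges in the wrist and scene views match a level, square cover to within about 3 mm, with its centre near (661, -60). Lowering the last 24 mm.

>>> servo_tool(deltas=[0,0,10,0,0,0,0,0,18,0,0,0,0,0,22,0,0,0,0,0,24,0,0,0,0,0,24,0,0,0,0,0,24,0,0,0,0,0,24,0,0,0,0,0,24,0,0,0])

```text
clock: 16.7
eef_pos: [631.2, -14.8, 76.2]
tcp_rot: [[-0.999, -0.033, 0.0], [-0.033, 0.999, 0.001], [-0.0, 0.001, -1.0]]
ft_force: [-0.2, 0.4, -0.5]
finger_gap: 22.5
```

```bash
python3 - <<'E'
from m import *
s=robot.observe();print(s["clock"],s["eef_pos"],s["finger_gap"],s["ft_force"],abs(s["joint_velocities"]).max())
for n in("wrist","scene"):
    cv2.imwrite(f"pics/f_{n}.png",robot.capture(n)[:,:,::-1]);edges(n,s,s["eef_pos"][2]+17.6)
# scene: remaining stack moved? compare the uncovered stack's place between lift and now
a=cv2.imread("pics/l_scene.png",0)[185:240,150:235].astype(int);b=cv2.imread("pics/f_scene.png",0)
t=a[5:40,10:70].astype(np.uint8);r=cv2.matchTemplate(b[170:250,140:245],t,cv2.TM_CCOEFF_NORMED);_,v,_,l=cv2.minMaxLoc(r);print("stack template",v,l,"expected",(20,20))
E
```

```text
16.7 [631.22 -14.77  76.22] 22.528340495545656 [-0.23  0.4  -0.48] 0.0010409600380725935
wrist +x [(-3.5, 141.0, 33.0), (0.5, 123.0, 33.0), (-8.5, 91.0, 33.0), (7.5, 110.0, 111.0), (9.5, 100.0, 111.0)]
wrist -x [(-0.5, 223.0, 86.0), (-0.5, 226.0, 96.0), (-0.5, 228.0, 82.0), (-0.5, 230.0, 85.0), (-1.5, 231.0, 84.0)]
wrist +y [(-1.5, 232.0, 62.0), (-1.5, 233.0, 64.0), (-1.5, 231.0, 83.0), (-1.5, 230.0, 81.0), (-1.5, 147.0, 53.0)]
wrist -y [(0.5, 222.0, 101.0), (1.5, 222.0, 112.0), (1.5, 222.0, 96.0), (1.5, 142.0, 84.0), (1.5, 142.0, 71.0), (1.5, 142.0, 43.0)]
scene +x [(1.5, 81.0, 38.0), (8.5, 81.0, 40.0), (1.5, 84.0, 38.0), (4.5, 45.0, 100.0), (-3.5, 99.0, 104.0)]
scene -x [(-1.5, 212.0, 98.0), (-1.5, 212.0, 111.0), (-1.5, 211.0, 92.0), (-1.5, 214.0, 89.0), (-1.5, 210.0, 86.0)]
scene +y [(0.5, 199.0, 77.0), (0.5, 205.0, 76.0), (-0.5, 209.0, 88.0), (0.5, 202.0, 91.0), (-1.5, 183.0, 98.0)]
scene -y [(1.5, 189.0, 64.0), (3.5, 198.0, 91.0), (3.5, 202.0, 73.0), (3.5, 197.0, 81.0), (3.5, 128.0, 92.0), (2.5, 132.0, 111.0)]
stack template 0.7686996459960938 (32, 34) expected (20, 20)
```

```bash
python3 - <<'E'
from h import *
a=robot.capture("top")[:,:,::-1].copy();g=cv2.cvtColor(a,cv2.COLOR_BGR2HSV)
m=((g[...,2]>140)&(g[...,1]<90)).astype(np.uint8)
m[:,:170]=0;m[:185]=0;m[275:]=0;m[:,245:]=0
m=cv2.morphologyEx(m,cv2.MORPH_CLOSE,np.ones((5,5)))
c=max(cv2.findContours(m,0,2)[0],key=cv2.contourArea)[:,0]
Q=np.array([plane(ray("top",q),20)[:2] for q in c],np.float32);print("stack",cv2.minAreaRect(Q),cv2.boundingRect(c))
s=robot.observe();print(s["clock"],s["eef_pos"],s["finger_gap"],s["ft_force"])
E
```

```text
stack ((418.0720520019531, 214.94871520996094), (118.17217254638672, 155.4357147216797), 77.3131332397461) (176, 193, 63, 75)
16.85 [631.12 -14.76  76.06] 22.605268831062812 [-0.05 -0.49 -0.48]
```

The stack is where it was, within about 1 mm. The cover is held still over the box, so I'm handing in.

```bash
python3 -c "
from rig import robot
print(robot.close_job());s=robot.observe();print(s['clock'],s['eef_pos'],s['finger_gap'])"
```

```text
the job is handed in; nothing more can be done
None
the job is handed in; nothing more can be done
```

The top cover was peeled by its finger grip and lifted clear. I handed in with it held level over the open box. The job gives no verdict, so what follows is my own last checks.

**Last checks (two camera views):**
- **Position:** the cover's edges matched its known outline to about 1–3 mm, with its centre near (660, -60) mm. The few samples where the gripper or background got in the way don't count.
- **Attitude:** level and square to the panel within about 0.02 rad.
- **Height:** its rim is about 32 mm above the box rim.
- **Grip:** the jaw gap is 22.6 mm on the post, with no outside force beyond noise and no motion.
- **Stack:** the other six covers stand within about 1 mm of where they were, measured in the top view.
- **Time:** about 17 s of the 40 s.

**What failed or disagreed:**
- **First grasp missed:** the jaws closed above the post because the real fingertips ended about 36.5 mm short of the reported tool tip. I found this by touching the post top gently with the jaws shut, allowed for it, and gripped again.
- **Box position:** the box rim put the box centre at x ≈ 656 mm, but the panel outline put it at x ≈ 665 mm. I aimed between them, so either one should be inside the 15 mm limit.
- **Stack template check:** a template match in the scene view was inconclusive, so I relied on the top-view measurement above.

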